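# Burnish the carved line of a printing block

## Robot

A 6-joint arm with a two-finger parallel gripper is mounted at the origin on the work surface. World frame = base frame: x ahead of the robot, y to its left, z up, the work surface at z = 0. Lengths are in mm, angles in rad, forces in N, time in s.
With the tool pointing down it reaches from about 275 to 750 mm from the base axis. Payload 10.2 kg.
Tool frame: the origin (TCP) lies between the finger pads; the fingertips stand 8 mm ahead of it and the grasp point (between the pads) lies 11 mm behind it; z points along the fingers, y is the line along which they close (so a half turn about z gives the same grasp; the last joint's range is limited). The gripper opens to 85 mm and grips with 20 to 120 N. Pads are 22 mm wide; open, the fingers measure 114 mm over their backs; the gripper's body (76 mm by 85 mm) begins 54 mm behind the grasp point. The pads swing forward as they close: fully open they stand 13 mm farther back than shut.
Start: joints at [-1.419, 0.313, 1.498, -0, 1.331, -0.223], TCP at [192.183, -488.566, 239.294] pointing down, gripper open.
Joint ranges: [-2.94, 2.94], [-0.97, 2.17], [0.19, 2.56], [-1.23, 4.37], [0.02, 3.11], [-2.88, 2.88]. Speed limits (rad/s): [2.39, 2.39, 3.01, 3.14, 3.14, 3.14].

## Interface

Orientations are given as a unit quaternion [w, x, y, z].
In Python, from rig import * gives the robot as it stands.
- The arm moves only by the shell command python3 -m handwheel 'ROWS' [FORCE]. ROWS is JSON, a list that holds one entry, the list of rows, each a list of 7 numbers: the shift along the world's x, y, z in mm, then the turn, a rotation vector about the world's x, y, z in degrees, then the opening, from -1 (shut) to 1 (fully open). A call has 1 to 8 rows; each row shifts and turns the commanded pose from where the row before left it; what a row does not reach is not made up. A row lasts 1/8 s, in which the tool goes at most 62.5 mm and 10.7 degrees, less where a joint would pass 70% of its speed; a pose out of reach is approached as far as the arm can. A call is refused whole if a number of a shift passes 62.5 or a number of a turn 10.7, either way. A call with a gripper value outside its range is refused whole. The fingers move at their own pace and stop on an object; FORCE is the grip in N (left out, the last holds). Time passes only in rows, so rows that do not move let the fingers close. It gives the time, the measured TCP pose, the force, the opening and the grip force at its end, in the units of the state.
- sense(): the state, without advancing time (a new reading comes with each control period).
- capture(name): name is "scene" or "top" or "wrist"; returns a dict with "image" (480x640x3 uint8, red, green, blue), "fx", "fy", "cx", "cy" (pixels), "rvec" (rotation vector, rad) and "tvec" (3), from world to camera coordinates, as OpenCV has them; the wrist camera has in their place "hand_eye" (4x4, takes a point from camera to tool coordinates, whose origin is the TCP and whose axes are the flange's). Camera axes: x right, y down, z forward; pixel columns grow to the right and rows downward; lengths in mm; the calibration is good to about 2 mm. A picture is of the moment at which its call begins: read the wrist's pose just before it. There is no depth.
- finish_job(): hands the job in; it is judged then, once.
The state is a dict: "time_s": time; "joints": joint angles; "dq": joint speeds; "tau": joint torques, N m; "eef_pos": TCP position; "ee_rot": TCP orientation; "force": force on the tool from outside, world axes, zero at the start; "wrist_torque": the same for the moment, N m; "grip_width": opening from 0.0 (shut) to 1.0 (fully open); "grip_force": force on a finger pad.
Only numpy, scipy, OpenCV 4.12 (cv2) and the standard library are available. Lean on these libraries where they do the work, as an engineer would, in place of code of your own. Each camera call takes 0.05 s, during which the arm holds its last target. There are 200 camera calls.

## Task

Take the ball burnisher from its wooden rest and burnish the carved channel in the black printing block: one slow, unbroken stroke (a few centimetres a second) with the steel ball along the channel's floor, from the blind end of the long leg, round the bend, to the blind end of the short leg, always leaning on it with about half a kilo (5 N), never hard and without lifting out part-way. Only the burnisher may lean on the block. Then lay the burnisher back down in both notches of its rest, let go, and leave the ink can, the brayer and the offcut where they are.

Things in the scene. Friction and masses are not known exactly. Their poses are not given: they have to be found in the camera images.
- burnisher: Ball burnisher, 175 mm long, about 0.1 kg, lying in the rest: square dark wood handle 20 x 20 mm (x = -60 to +70 mm, z = 0 to 20 mm), thin steel shank 6 mm thick, then a steel ball 10 mm across, centre at x = -100 mm, z = 10 mm. Origin: on the handle's underside, mid-width. Axes: x along it, the ball towards -x; z up.
- ball (a point): Centre of the burnisher's steel ball (radius 5 mm).
- rest: Fixed wooden tool rest, base 150 x 60 x 8 mm, with two cross-pieces at x = -50 and +50 mm (12 mm thick, 52 mm wide). Each has a notch 28 mm wide, floor 30 mm and horns 42 mm above the underside. Origin: centre of the underside; x lengthwise, z up. The handle lies in both notches, its origin at about (0, 0, 30 mm) here; between the cross-pieces it is free to be gripped from above.
- block: Printing block, black inked face, 200 x 150 x 28 mm. Origin: centre of its underside (34 mm above the table); z up, face at z = 28 mm. A pale carved channel 19 mm wide, upright sides, blind ends: long leg along y = 0 from x = -82 mm to the bend at x = +20 mm, then the short leg, turned 30 degrees towards +y, 75 mm long. Its floor rises and falls 4 to 13 mm below the face; only touch tells how.
- bed: Fixed steel spring bed, 210 x 160 mm, that carries the block: the block can only sink straight down, by up to 12 mm, about 0.33 mm per newton after the first newton. The ball reaches the channel floor only with the burnisher inclined 27 degrees or more from level, and roughly along the leg (up to 45 degrees askew when inclined 42), else the shank rides on the edge.
- channel_start (a point): Start of the stroke: on the channel's centre line, level with the block's face, 5 mm before the blind end of the long leg.
- channel_bend (a point): Point in the bend where the centre lines of both legs meet, level with the block's face. Its x axis points along the short leg (blind end at x = 75 mm), z up.
- ink_can: Bystander: closed ink can, 72 mm across, 55 mm high, origin at the centre of its underside. Leave alone.
- brayer: Bystander: ink roller lying down, rubber roll 90 mm long and 40 mm across, 130 mm long with its handle, origin between roll and handle at table height. Leave alone.
- wood_offcut: Bystander: plywood offcut 70 x 120 x 18 mm lying flat, origin at the centre of its underside. Leave alone.
Things that resemble listed ones, but are neither listed nor needed, are in the scene too. What is meant by the burnisher is not turquoise, and is the larger of those in its own colour.

How it is judged:
By the outcome, as a careful person would: the job done as asked, in the order asked, and still so for the second after the job is handed in, with the robot touching nothing.
It also fails if it takes over 72 s, if anything falls off the work surface, if the arm or the gripper's body presses on something with over 40 N, if the wrist force passes 120 N, or if a joint passes its speed limit or range.

## Working session

There is one attempt and no reset: what is moved stays moved. The work goes in short steps, Python scripts to look and compute and a shell command to move; the robot and the scene stay as the last step left them, time stands still between calls to the robot, and variables do not carry over. Pictures are saved under pics/ and viewed, at most 10 in all, crops included, and the job is handed in when it is done.

```bash
ls; mkdir -p pics; python3 - <<'E'
from rig import *
import cv2
s=sense();print(s)
for n in ["scene","top"]:
    c=capture(n);cv2.imwrite(f"pics/{n}0.png",c["image"][:,:,::-1]);print(n,c["fx"],c["fy"],c["cx"],c["cy"],c["rvec"],c["tvec"])
c=capture("wrist");print(c["hand_eye"],c["fx"])
E
```

```text
pics
{'time_s': 0.0, 'joints': array([-1.41939207e+00,  3.13443949e-01,  1.49842795e+00, -2.95424740e-05,
        1.33099484e+00, -2.23405570e-01]), 'dq': array([ 0.00078353,  0.00012575,  0.00124731, -0.0006297 , -0.00155551,
       -0.00016183]), 'tau': array([-8.46345156e-04, -4.12261212e+01, -2.59745765e+01, -2.59525850e-04,
        4.13908157e-03, -5.98839165e-06]), 'eef_pos': array([ 192.14161142, -488.31385303,  238.74160179]), 'ee_rot': array([-6.37147368e-04,  9.82490178e-01,  1.86313295e-01,  8.59201376e-06]), 'force': array([-0.16023783,  0.98163334,  0.77752073]), 'wrist_torque': array([ 0.00613318, -0.0120386 , -0.00865766]), 'grip_force': 0.0, 'grip_width': 0.996802617433337}
scene 605.2281010360193 605.2281010360193 321.6325845701702 239.02642567172398 [ 2.55146219  0.704219   -0.20228674] [-529.22362534 -182.21760118 1362.20099779]
top 585.3700063589678 585.3700063589678 322.91173918320715 241.11932419530226 [ 2.12834407 -2.10440442  0.2134355 ] [  64.43205966  576.59443962 1331.76555359]
[[-5.91459032e-05 -9.58189648e-01 -2.86133875e-01  7.29808231e+01]
 [ 9.99999810e-01  1.18719308e-04 -6.04267860e-04  1.43698767e+00]
 [ 6.12972824e-04 -2.86133857e-01  9.58189460e-01 -1.34995183e+02]
 [ 0.00000000e+00  0.00000000e+00  0.00000000e+00  1.00000000e+00]] 376.1325672446075
```

View pics/scene0.png

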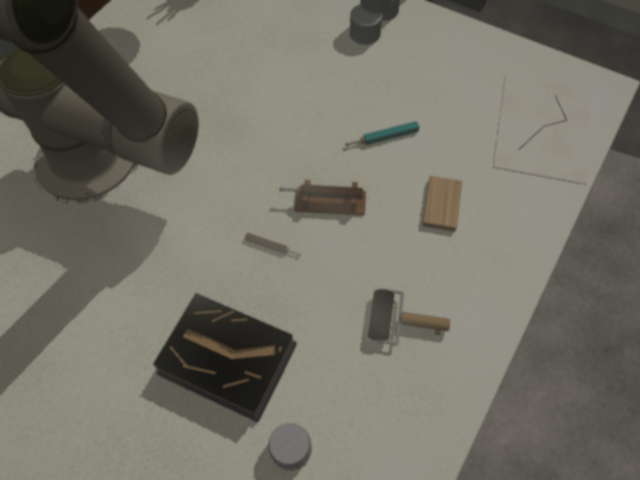

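View pics/top0.png

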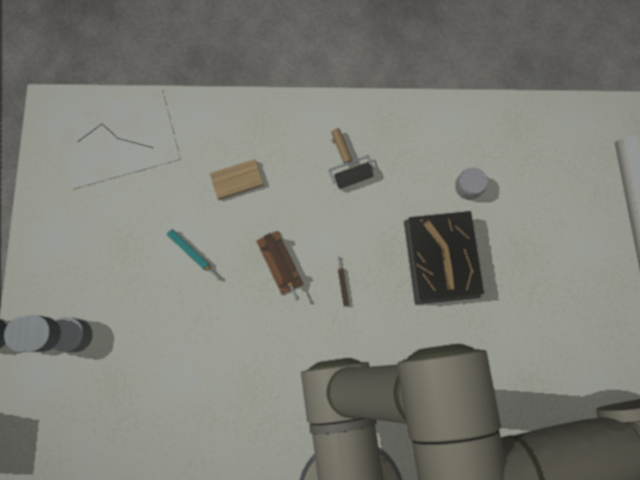

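Candidates in the top view: a turquoise tool at (190,250), a dark one lying in the rest at (280,262), and a small dark loose one at (343,282). The one in the rest looks like the match: it is not turquoise and is the larger of the two dark ones. The block is at (445,257), can (472,183), brayer (350,165), offcut (237,180). I'll confirm in an enlarged crop and take rough positions.

```bash
cat > h.py <<'E'
import numpy as np, cv2
from scipy.spatial.transform import Rotation as R
from rig import *
def q(s): a=s["ee_rot"]; return R.from_quat([a[1],a[2],a[3],a[0]])
def cam(n):
    """camera with centre C and world rotation W (camera->world)"""
    s=sense(); c=capture(n)
    if "rvec" in c:
        W=R.from_rotvec(np.ravel(c["rvec"])).as_matrix().T; C=-W@np.ravel(c["tvec"])
    else:
        T=np.array(c["hand_eye"]); Rt=q(s).as_matrix(); W=Rt@T[:3,:3]; C=s["eef_pos"]+Rt@T[:3,3]
    c.update(W=W,C=C); return c
def save(c,f):
    cv2.imwrite(f"pics/{f}.png",c["image"][:,:,::-1]); np.savez(f"pics/{f}.npz",**{k:c[k] for k in ["image","fx","fy","cx","cy","W","C"]})
def load(f): return dict(np.load(f"pics/{f}.npz"))
def ray(c,uv):
    uv=np.atleast_2d(np.asarray(uv,float)); d=np.c_[(uv[:,0]-c["cx"])/c["fx"],(uv[:,1]-c["cy"])/c["fy"],np.ones(len(uv))]@c["W"].T
    return d
def plane(c,uv,z):
    d=ray(c,uv); return c["C"]+d*((z-c["C"][2])/d[:,2])[:,None]
def tri(cs,uvs):
    A=np.zeros((3,3));b=np.zeros(3);L=[]
    for c,uv in zip(cs,uvs):
        d=ray(c,uv)[0];d/=np.linalg.norm(d);P=np.eye(3)-np.outer(d,d);A+=P;b+=P@c["C"];L.append((P,c["C"]))
    X=np.linalg.solve(A,b); return X,[round(float(np.linalg.norm(P@(X-C))),1) for P,C in L]
def proj(c,X):
    p=(np.atleast_2d(X)-c["C"])@c["W"]; return np.c_[c["fx"]*p[:,0]/p[:,2]+c["cx"],c["fy"]*p[:,1]/p[:,2]+c["cy"]]
E
python3 - <<'E'
from h import *
np.set_printoptions(precision=1,suppress=True)
t=cam("top");save(t,"top1");s=cam("scene");save(s,"scene1")
for n,u in dict(rest=(280,262),small=(343,282),turq=(190,250),block=(445,257),can=(472,183),brayer=(350,165),off=(237,180)).items(): print(n,plane(t,u,40)[0])
a=cv2.resize(t["image"][215:320,150:370],None,fx=3.6,fy=3.6,interpolation=cv2.INTER_CUBIC)[:,:,::-1]
cv2.imwrite("pics/crop.png",a)
print(tri([t,s],[(237,180),(442,203)]))
E
```

```text
rest [527.4 172.8  40. ]
small [481.1  22.2  40. ]
turq [554.1 389.2  40. ]
block [ 544.  -221.6   40. ]
can [ 729.3 -293.5   40. ]
brayer [772.1   6.2  40. ]
off [730.2 283.7  40. ]
(array([739.8, 288.7,  11.6]), [0.8, 0.8])
```

View pics/crop.png

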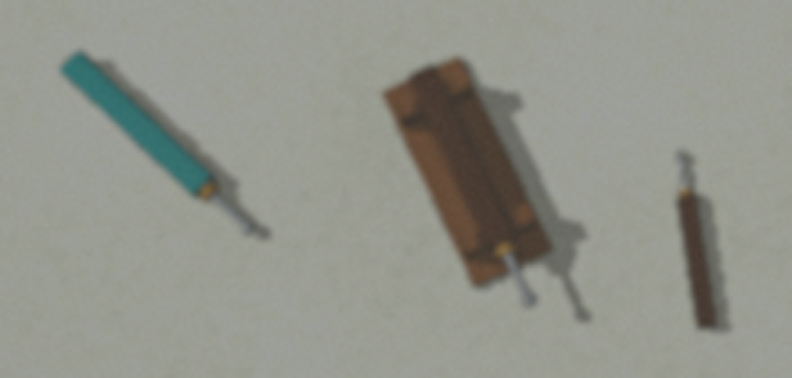

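The crop confirms it. The dark-handled tool in the rest (crop (465,165), ball at (530,300)) is clearly larger than the loose dark one (700,240), and the third is turquoise. Next I'll look at the block from above with the wrist camera.

```bash
python3 -m handwheel '[[[40,36,0,0,0,0,1],[40,36,0,0,0,0,1],[40,36,0,0,0,0,1],[40,36,0,0,0,0,1],[40,36,0,0,0,0,1],[40,36,0,0,0,0,1],[40,36,0,0,0,0,1],[0,0,0,0,0,0,1]]]'; python3 -c "
from h import *
c=cam('wrist');save(c,'w1');print(sense()['force'])"
python3 -m handwheel '[[[30,30,0,0,0,0,1],[40,40,0,0,0,0,1],[40,40,0,0,0,0,1],[0,0,0,0,0,0,1]]]'; python3 -c "
from h import *
c=cam('wrist');save(c,'w2');print(sense()['force'])"
```

```text
time_s: 1.25
eef_pos: [473.9, -234.2, 239.0]
ee_rot: [-0.0, 0.982, 0.189, 0.0]
force: [0.2, -1.5, -0.8]
grip_width: 1.003
grip_force: 0.0
[ 0.4788744  -0.48328233 -0.35232697]
time_s: 1.8
eef_pos: [583.2, -125.2, 238.7]
ee_rot: [-0.0, 0.982, 0.188, -0.0]
force: [-0.6, 0.3, -0.0]
grip_width: 0.998
grip_force: 0.0
[-0.20622813  0.34241002 -0.37746448]
```

View pics/w1.png

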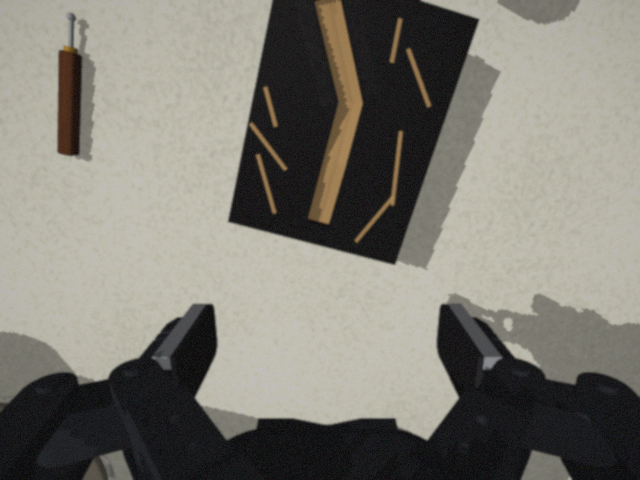

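View pics/w2.png

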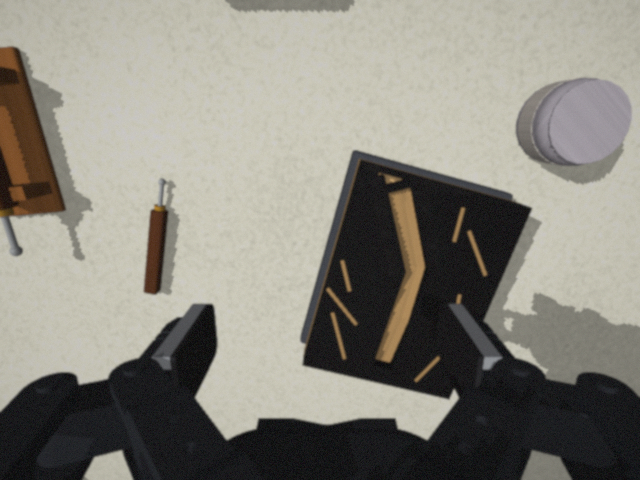

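In w1 the block face corners are at (229,221), (395,264) and (478,19), and the channel's blind end is at (319,220). In w2 the corners are (304,364), (448,397) and (531,208), with the blind end of the short leg near (388,178). The rest is cut off at left, with the ball at (15,250). Next: triangulate the block and get the channel centre lines from a colour mask, then move over the rest.

```bash
python3 - <<'E'
from h import *
np.set_printoptions(precision=1,suppress=True)
a,b=load("w1"),load("w2")
P=[]
for u,v in [((229,221),(304,364)),((395,264),(448,397)),((478,19),(531,208)),((362,104),(424,268))]:
    X,e=tri([a,b],[u,v]);print(X,e);P.append(X)
print("sides",np.linalg.norm(P[1]-P[0]),np.linalg.norm(P[2]-P[1]))
for c,n in ((a,"w1"),(b,"w2")):
    h=cv2.cvtColor(c["image"],cv2.COLOR_RGB2HSV)
    m=((h[:,:,0]<25)&(h[:,:,1]>70)&(h[:,:,2]>70)).astype(np.uint8)
    m[:,:200]=0
    cs,_=cv2.findContours(m,cv2.RETR_EXTERNAL,cv2.CHAIN_APPROX_NONE)
    k=max(cs,key=cv2.contourArea); w=plane(c,cv2.approxPolyDP(k,3,True)[:,0],62)
    print(n,cv2.contourArea(k)); print(np.c_[cv2.approxPolyDP(k,3,True)[:,0],w])
E
python3 -m handwheel '[[[-20,30,0,0,0,0,1],[-20,40,0,0,0,0,1],[-20,40,0,0,0,0,1],[-20,40,0,0,0,0,1],[-10,40,0,0,0,0,1],[0,30,0,0,0,0,1],[0,0,0,0,0,0,1]]]'; python3 -c "
from h import *
c=cam('wrist');save(c,'w3')"
python3 -m handwheel '[[[-30,30,0,0,0,0,1],[-30,30,0,0,0,0,1],[-30,30,0,0,0,0,1],[0,0,0,0,0,0,1]]]'; python3 -c "
from h import *
c=cam('wrist');save(c,'w4')
cv2.imwrite('pics/w34.png',np.hstack([cv2.resize(load(n)['image'],(400,300),interpolation=3)[:,:,::-1] for n in ('w3','w4')]))"
```

```text
[ 440.  -159.5   61.2] [0.4, 0.4]
[ 455.4 -308.5   57.3] [0.4, 0.4]
[ 654.2 -283.5   62.4] [0.0, 0.0]
[ 569.3 -228.2   50.6] [0.1, 0.1]
sides 149.82967836231248 200.379451426258
w1 5352.0
[[ 340.     0.   628.1 -184.5   62. ]
 [ 315.     2.   620.2 -168.1   62. ]
 [ 338.    98.   565.6 -208.5   62. ]
 [ 308.   216.   469.1 -220.4   62. ]
 [ 329.   223.   470.  -239.3   62. ]
 [ 362.   106.   567.1 -228.2   62. ]]
w2 3355.0
[[ 409.   188.   631.6 -180.9   62. ]
 [ 389.   193.   621.7 -167.2   62. ]
 [ 406.   272.   562.8 -210.4   62. ]
 [ 376.   355.   475.5 -219.8   62. ]
 [ 386.   362.   472.  -231.8   62. ]
 [ 391.   360.   475.7 -235.3   62. ]
 [ 408.   322.   518.6 -233.1   62. ]
 [ 425.   267.   573.3 -224.    62. ]]
time_s: 2.72
eef_pos: [491.7, 93.1, 239.5]
ee_rot: [0.0, 0.982, 0.186, 0.0]
force: [0.8, -1.2, 0.3]
grip_width: 1.001
grip_force: 0.0
time_s: 3.28
eef_pos: [401.2, 183.1, 239.5]
ee_rot: [0.0, 0.982, 0.187, 0.0]
force: [0.9, 0.9, 0.6]
grip_width: 1.005
grip_force: 0.0
```

View pics/w34.png

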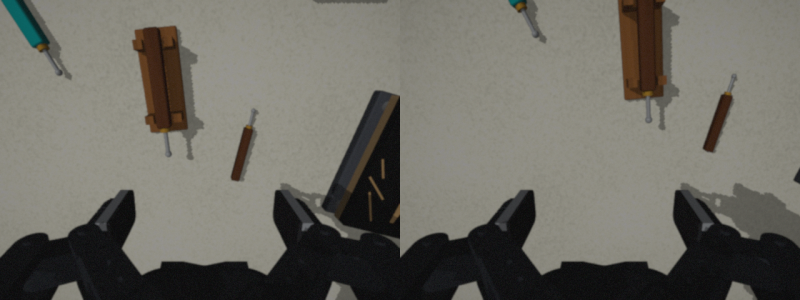

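w34 shows the rest with the burnisher. In full-resolution pixels the ball is at about (269,246) in w3 and (397,194) in w4. I'll take one enlarged crop to pick the points.

```bash
python3 - <<'E'
from h import *
a,b=load("w3")["image"],load("w4")["image"]
f=lambda i,x,y:cv2.resize(i[y:y+230,x:x+120],None,fx=2.6,fy=2.6,interpolation=cv2.INTER_CUBIC)
o=np.hstack([f(a,200,35),f(b,340,0)])[:,:,::-1].copy()
for x in range(0,624,52): cv2.line(o,(x,0),(x,8),(0,0,255),1)
for y in range(0,598,52): cv2.line(o,(0,y),(8,y),(0,0,255),1)
cv2.imwrite("pics/restcrop.png",o)
E
```

```text
(no output)
```

View pics/restcrop.png

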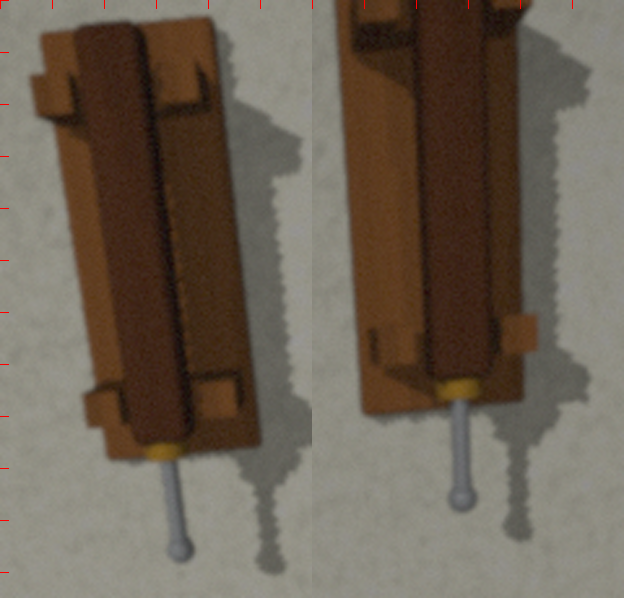

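Crop coordinates for w3 / w4: ball (180,549) / (461,497), front corners of the handle's top face (137,440),(190,432) / (428,378),(490,375), and lower base corners (110,460),(261,443) / (364,414),(523,400).

```bash
python3 - <<'E'
from h import *
np.set_printoptions(precision=1,suppress=True)
a,b=load("w3"),load("w4")
A=lambda p:(p[0]/2.6+200,p[1]/2.6+35); B=lambda p:((p[0]-312)/2.6+340,p[1]/2.6)
D={}
for n,u,v in [("ball",(180,549),(461,497)),("HL",(137,440),(428,378)),("HR",(190,432),(490,375)),("ferr",(165,458),(459,392)),("BL",(110,460),(364,414)),("BR",(261,443),(523,400)),("horn near R inner front",(240,415),(537,352))]:
    X,e=tri([a,b],[A(u),B(v)]);D[n]=X;print(n,X,e)
far=plane(a,[A((76,28)),A((140,24))],50); print("far end at z50",far, far.mean(0))
near=(D["HL"]+D["HR"])/2; d=far.mean(0)-near; print("len",np.linalg.norm(d[:2]),"yaw",np.degrees(np.arctan2(d[1],d[0])))
d2=near-D["ball"];print("ball yaw",np.degrees(np.arctan2(d2[1],d2[0])),np.linalg.norm(d2[:2]))
d3=far.mean(0)-D["ball"];print("full",np.degrees(np.arctan2(d3[1],d3[0])),np.linalg.norm(d3[:2]))
e=D["BL"]-D["BR"];print("base edge yaw",np.degrees(np.arctan2(-e[0],e[1])),np.linalg.norm(e[:2]))
s=sense();print(s["eef_pos"],q(s).as_matrix())
E
```

```text
ball [441.6 129.6  39.9] [0.2, 0.2]
HL [473.8 156.4  40.1] [0.2, 0.2]
HR [483.  139.2  43.1] [1.0, 1.0]
ferr [473.  145.4  44.7] [0.8, 0.8]
BL [453.6 167.6   5.3] [0.3, 0.3]
BR [480.4 115.2   3.9] [0.4, 0.4]
horn near R inner front [494.8 126.1  38.7] [0.1, 0.1]
far end at z50 [[588.9 211.6  50. ]
 [597.  194.1  50. ]] [593.  202.9  50. ]
len 127.13221586435857 yaw 25.673236500596133
ball yaw 26.32655781233026 41.021813655663415
full 25.832615376800337 168.1520132927557
base edge yaw 27.030335111408792 58.82916224868235
[402.3 182.4 239.5] [[ 0.9  0.4  0. ]
 [ 0.4 -0.9 -0. ]
 [ 0.   0.  -1. ]]
```

Measurements agree with the text: ball height is 40, handle 127–130 long, base edge 59, and burnisher yaw 25.9°. Grasp point is burnisher x = −20, at (513.6, 164.5, 40). Move over it, yaw +4.3°, then go straight down.

```bash
python3 -m handwheel '[[[35,-6,-25,0,0,2,1],[40,-6,-35,0,0,2.3,1],[36.3,-5.9,-40,0,0,0,1],[0,0,-20,0,0,0,1],[0,0,0,0,0,0,1]]]' 100; python3 - <<'E'
from h import *
s=sense();print(s["eef_pos"],np.degrees(q(s).as_euler("ZYX")),s["joints"])
E
```

```text
time_s: 3.95
eef_pos: [513.6, 163.5, 117.7]
ee_rot: [-0.0, 0.975, 0.222, -0.002]
force: [-0.6, -0.0, 0.4]
grip_width: 1.0
grip_force: 0.0
[513.60305929 163.52753427 117.71846649] [  25.63645125    0.19255934 -179.94890427] [ 9.09257417e-02  4.70364607e-01  1.60870150e+00 -3.85296253e-04
  1.06598729e+00  1.21447001e+00]
```

```bash
python3 -m handwheel '[[[0,1,-30,0,0,0.3,1],[0,0,-30,0,0,0,1],[0,0,-20,0,0,0,1],[0,0,-8,0,0,0,1],[0,0,0,0,0,0,1],[0,0,0,0,0,0,0],[0,0,0,0,0,0,-0.4],[0,0,0,0,0,0,-0.7]]]' 100;  python3 -m handwheel '[[[0,0,0,0,0,0,-1],[0,0,0,0,0,0,-1],[0,0,0,0,0,0,-1],[0,0,0,0,0,0,-1]]]' 100; python3 -c "
from h import *
s=sense();print(s['wrist_torque'],s['eef_pos'])"
```

```text
time_s: 4.95
eef_pos: [513.7, 166.6, 31.7]
ee_rot: [0.0, 0.974, 0.226, 0.0]
force: [0.6, 0.4, -0.4]
grip_width: 0.375
grip_force: 0.0
time_s: 5.45
eef_pos: [513.7, 166.6, 31.8]
ee_rot: [0.0, 0.974, 0.226, 0.0]
force: [-0.7, -0.1, 4.6]
grip_width: 0.216
grip_force: 98.2
[ 0.01586932  0.26683396 -0.00713122] [513.72368894 166.61990995  31.81473302]
```

```bash
python3 -m handwheel '[[[0,0,10,0,0,0,-1],[0,0,25,0,0,0,-1],[0,0,40,0,0,0,-1],[0,0,40,0,0,0,-1],[0,0,35,0,0,0,-1],[0,0,0,0,0,0,-1]]]'; python3 -c "
from h import *
s=sense();print(s['wrist_torque'],s['eef_pos'],s['grip_force'])"
python3 -m handwheel '[[[10,-40,10,1.7,-4.2,-1,-1],[10,-45,10,3.4,-8.4,-1,-1],[5,-45,5,3.4,-8.4,-1,-1],[5,-45,0,3.4,-8.4,-1,-1],[0,-45,0,3.4,-8.4,0,-1],[0,-45,0,3.4,-7.6,0,-1],[0,-45,0,0,0,0,-1],[0,0,0,0,0,0,-1]]]';  python3 -c "
from h import *
np.set_printoptions(precision=3,suppress=True)
s=sense();print(s['force'],s['eef_pos'],s['grip_force'],s['joints']);print(q(s).as_matrix())
for n in ('scene','top','wrist'): save(cam(n),n+'5')"
```

```text
time_s: 6.2
eef_pos: [514.4, 166.7, 184.0]
ee_rot: [0.0, 0.974, 0.226, 0.003]
force: [-0.2, -0.3, -1.5]
grip_width: 0.216
grip_force: 97.6
[ 0.02832103 -0.00591567  0.05318542] [514.39981454 166.68237855 184.01323353] 97.6358950138092
time_s: 7.2
eef_pos: [542.5, -116.6, 203.1]
ee_rot: [-0.074, 0.911, 0.178, 0.364]
force: [0.8, 0.4, -1.8]
grip_width: 0.217
grip_force: 98.1
[ 0.78   0.403 -1.847] [ 542.46  -116.638  203.089] 98.10390114784241 [-0.718  0.221  1.92   0.946  0.866 -0.124]
[[ 0.673  0.378  0.636]
 [ 0.27  -0.926  0.264]
 [ 0.689 -0.006 -0.725]]
```

```bash
python3 - <<'E'
from h import *
np.set_printoptions(precision=1,suppress=True)
s=sense();M=q(s).as_matrix();X=s["eef_pos"]+M@[-80,0,-11];print(X)
o=[]
for n in ("scene5","top5"):
    c=load(n);p=proj(c,X)[0];x,y=(p-40).astype(int);print(n,p,x,y)
    o.append(cv2.resize(c["image"][y:y+80,x:x+80],None,fx=5,fy=5,interpolation=cv2.INTER_CUBIC))
cv2.imwrite("pics/ball5.png",np.hstack(o)[:,:,::-1])
E
```

```text
[ 481.9 -137.8  156.3]
scene5 [211.5 273.4] 171 233
top5 [418.4 275.5] 378 235
```

View pics/ball5.png

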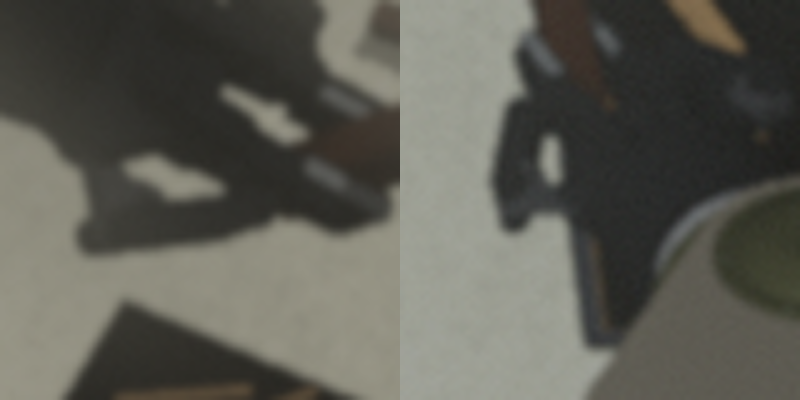

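The gripper hides the ball in both views. Only the ferrule shows, at top crop (608,100), where it should be. I'll use the ball's position in the tool frame from the grasp measurement and work out the approach.

```bash
cat >> h.py <<'E'
BT=np.array([-81,0,-8.])
bend=np.array([566.6,-218.7]); L1=np.array([.993,.118]); L2=np.array([np.cos(np.radians(36.8)),np.sin(np.radians(36.8))])
def st():
    s=sense();M=q(s).as_matrix();b=s["eef_pos"]+M@BT
    r=b[:2]-bend; n=lambda d:np.array([-d[1],d[0]])
    print("t%.2f ball"%s["time_s"],b.round(1),"leg1 %.1f %.1f"%(r@L1,r@n(L1)),"leg2 %.1f %.1f"%(r@L2,r@n(L2)),"F",s["force"].round(1),"T",s["wrist_torque"].round(3),"tilt %.1f yaw %.1f"%(np.degrees(np.arcsin(M[2,0])),np.degrees(np.arctan2(M[1,0],M[0,0]))),"grip %.0f"%s["grip_force"])
    return b
E
python3 - <<'E'
from h import *
b=st();print(proj(load("top5"),sense()["eef_pos"]+q(sense()).as_matrix()@[-41,0,-8]))
print("to hover",np.r_[bend-95*L1,77]-b)
E
```

```text
t7.35 ball [ 483.1 -137.3  153.5] leg1 -73.3 90.7 leg2 -18.1 115.2 F [ 0.2  0.6 -1.2] T [-0.182  0.471 -0.009] tilt 43.6 yaw 22.1 grip 98
[[414.6472311  260.83829717]]
to hover [-10.82250205 -92.64190189 -76.4605371 ]
```

```bash
python3 - <<'E'
from h import *
np.set_printoptions(precision=0,suppress=True)
s=sense();M=q(s).as_matrix()
for n,(x,y) in dict(scene5=(171,233),top5=(378,235)).items():
    c=load(n)
    for nm,p in dict(tipL=[0,10,8],tipR=[0,-10,8],mid=[0,0,-18],far=[89,0,-8],end=[-41,0,-8],gold=[-44,0,-16]).items():
        print(n,nm,(proj(c,s["eef_pos"]+M@p)[0]-[x,y])*5+([400,0] if n=="top5" else [0,0]))
E
```

```text
scene5 tipL [383. 203.]
scene5 tipR [396. 149.]
scene5 mid [329. 143.]
scene5 far [531.  94.]
scene5 end [277. 182.]
scene5 gold [253. 174.]
top5 tipL [573.  27.]
top5 tipR [530.  44.]
top5 mid [575.  65.]
top5 far [ 526. -121.]
top5 end [583. 129.]
top5 gold [592. 144.]
```

```bash
python3 - <<'E'
from h import *
c=load("wrist5");I=c["image"].astype(int);h=cv2.cvtColor(c["image"],cv2.COLOR_RGB2HSV)
m=(I[:,:,0]-I[:,:,2]>18)
for v in range(200,440,16):
    u=np.where(m[v,240:400])[0]+240
    print(v,(u.min(),u.max(),len(u)) if len(u) else None, I[v,320] )
g=(h[:,:,0]>14)&(h[:,:,0]<30)&(h[:,:,1]>130)&(h[:,:,2]>80); p=np.argwhere(g[300:]);print(len(p),p.mean(0) if len(p) else 0)
s=sense();M=q(s).as_matrix();print(proj(c,[s["eef_pos"]+M@[x,y,-18] for x in (89,0,-41) for y in (-10,10)]).round())
E
```

```text
200 (np.int64(244), np.int64(397), 71) [73 44 31]
216 (np.int64(243), np.int64(398), 74) [71 40 22]
232 (np.int64(251), np.int64(395), 81) [72 43 29]
248 (np.int64(241), np.int64(394), 76) [73 38 27]
264 (np.int64(240), np.int64(390), 70) [72 42 26]
280 (np.int64(245), np.int64(390), 70) [72 43 25]
296 (np.int64(253), np.int64(354), 65) [68 40 18]
312 (np.int64(246), np.int64(353), 57) [72 46 32]
328 (np.int64(247), np.int64(352), 54) [69 43 24]
344 (np.int64(242), np.int64(352), 53) [58 36 20]
360 (np.int64(301), np.int64(351), 51) [58 41 30]
376 (np.int64(301), np.int64(352), 52) [57 40 26]
392 (np.int64(302), np.int64(352), 51) [60 35 25]
408 (np.int64(295), np.int64(351), 51) [57 35 29]
424 None [45 41 44]
190 [31.15789474 76.47368421]
[[284.  68.]
 [354.  68.]
 [293. 342.]
 [349. 342.]
 [296. 436.]
 [348. 436.]]
```

In the wrist view the handle lies straight between the pads (columns 301–352 over rows 360–408, no drift), so the grip is aligned. Approaching the start of the channel.

```bash
python3 -m handwheel '[[[-3,-25,-10,0,0,0,-1],[-3,-25,-15,0,0,0,-1],[-3,-25,-20,0,0,0,-1],[-2,-18,-15,0,0,0,-1],[0,0,0,0,0,0,-1],[0,0,0,0,0,0,-1]]]' 110 >/dev/null; python3 -c "
from h import *
st()"; for i in 1 2 3; do python3 -m handwheel '[[[0,0,0,0,0,0,-1]]]' >/dev/null; python3 -c "
from h import *
st()"; done
```

```text
t8.10 ball [ 472.8 -230.    94.6] leg1 -94.5 -0.2 leg2 -81.9 47.1 F [ 0.4 -0.  -1.2] T [-0.198  0.445  0.033] tilt 43.6 yaw 22.3 grip 109
t8.22 ball [ 472.9 -230.3   94.8] leg1 -94.5 -0.5 leg2 -82.0 46.8 F [-0.5  0.6 -0.9] T [-0.167  0.462  0.029] tilt 43.6 yaw 22.3 grip 109
t8.35 ball [ 472.7 -230.8   94.6] leg1 -94.7 -0.9 leg2 -82.4 46.6 F [-0.2 -0.  -1.3] T [-0.18   0.422  0.039] tilt 43.6 yaw 22.3 grip 109
t8.47 ball [ 472.6 -231.    94.3] leg1 -94.8 -1.1 leg2 -82.6 46.4 F [-0.2  0.4 -1. ] T [-0.154  0.441 -0.044] tilt 43.6 yaw 22.2 grip 109
```

```bash
cat > st.py <<'E'
from h import *
st()
E
python3 -m handwheel '[[[0,0.6,-12,0,0,0,-1],[0,0,-12,0,0,0,-1],[0,0,-4,0,0,0,-1],[0,0,0,0,0,0,-1]]]' >/dev/null; python3 st.py
for i in 1 2 3; do python3 -m handwheel '[[[0,0,-0.8,0,0,0,-1],[0,0,-0.8,0,0,0,-1]]]' >/dev/null; python3 st.py; done
```

```text
t8.97 ball [ 472.4 -230.5   65.7] leg1 -94.9 -0.6 leg2 -82.5 47.0 F [-0.7  0.2 -0.8] T [-0.151  0.463 -0.01 ] tilt 43.6 yaw 22.1 grip 109
t9.22 ball [ 472.6 -230.7   64.7] leg1 -94.7 -0.8 leg2 -82.4 46.7 F [-0.2 -0.1 -2.5] T [-0.165  0.424  0.013] tilt 43.6 yaw 22.2 grip 109
t9.47 ball [ 472.5 -230.6   62.9] leg1 -94.8 -0.7 leg2 -82.5 46.8 F [-1.1 -0.9 -2.2] T [-0.15   0.391  0.031] tilt 43.6 yaw 22.2 grip 109
t9.72 ball [ 472.5 -230.6   61.3] leg1 -94.8 -0.7 leg2 -82.5 46.8 F [ 0.6  1.6 -0.5] T [-0.21   0.446 -0.013] tilt 43.6 yaw 22.2 grip 109
```

```bash
for i in 1 2; do python3 -m handwheel '[[[0,0,-0.7,0,0,0,-1],[0,0,-0.7,0,0,0,-1]]]' >/dev/null; python3 st.py; done
```

```text
t9.97 ball [ 472.5 -230.6   59.9] leg1 -94.8 -0.7 leg2 -82.5 46.8 F [ 0.2 -0.7 -0.5] T [-0.121  0.396  0.049] tilt 43.6 yaw 22.2 grip 109
t10.22 ball [ 472.5 -230.6   58.5] leg1 -94.8 -0.7 leg2 -82.5 46.8 F [-0.9  0.4 -1.1] T [-0.153  0.382  0.069] tilt 43.6 yaw 22.2 grip 109
```

```bash
for i in 1 2; do python3 -m handwheel '[[[0,0,-0.7,0,0,0,-1],[0,0,-0.7,0,0,0,-1]]]' >/dev/null; python3 st.py; done
```

```text
t10.47 ball [ 472.5 -230.6   57.1] leg1 -94.8 -0.7 leg2 -82.5 46.8 F [ 0.5 -1.2 -1.3] T [-0.151  0.438 -0.007] tilt 43.6 yaw 22.2 grip 109
t10.72 ball [ 472.5 -230.6   55.7] leg1 -94.8 -0.7 leg2 -82.5 46.8 F [ 0.7 -0.4 -1.1] T [-0.208  0.416 -0.037] tilt 43.6 yaw 22.2 grip 109
```

```bash
for i in 1 2; do python3 -m handwheel '[[[0,0,-0.7,0,0,0,-1],[0,0,-0.7,0,0,0,-1]]]' >/dev/null; python3 st.py; done
```

```text
t10.97 ball [ 472.7 -230.6   54.5] leg1 -94.7 -0.8 leg2 -82.3 46.7 F [1.1 1.  1.7] T [-0.034  0.198  0.013] tilt 43.7 yaw 22.2 grip 109
t11.22 ball [ 472.8 -230.6   53.2] leg1 -94.6 -0.8 leg2 -82.2 46.6 F [1.1 2.3 5.1] T [ 0.185  0.027 -0.026] tilt 43.7 yaw 22.2 grip 109
```

Contact on the deep floor (ball centre about 54.9 unloaded). I'll add a combined force and torque estimate and start the stroke.

```bash
cat > st.py <<'E'
from h import *
b=st();s=sense();M=q(s).as_matrix();r=M@(BT+[0,0,185])/1000
K=np.array([[0,-r[2],r[1]],[r[2],0,-r[0]],[-r[1],r[0],0]])
dF=s["force"]-[0,0,-1.1]; dT=s["wrist_torque"]-[-.165,.425,0]
F=np.linalg.lstsq(np.vstack([np.eye(3)/.8,K/.035]),np.r_[dF/.8,dT/.035],rcond=None)[0]
print("FORCE",F.round(1),"floor0 ball z %.1f"%(b[2]+max(0,F[2]-1)*.33))
E
python3 st.py; python3 -m handwheel '[[[2.8,0.5,0.2,0,0,0,-1],[3,0.6,0.3,0,0,0,-1]]]' >/dev/null; python3 st.py
```

```text
t11.22 ball [ 472.8 -230.6   53.2] leg1 -94.6 -0.8 leg2 -82.2 46.6 F [1.1 2.3 5.1] T [ 0.185  0.027 -0.026] tilt 43.7 yaw 22.2 grip 109
FORCE [0.4 1.  5.8] floor0 ball z 54.8
t11.47 ball [ 478.1 -229.9   53.3] leg1 -89.2 -0.7 leg2 -77.6 44.1 F [-5.9 -1.7  4.5] T [-0.291  1.108  0.107] tilt 43.6 yaw 22.2 grip 110
FORCE [-5.6 -1.4  5.7] floor0 ball z 54.8
```

```bash
python3 -m handwheel '[[[2.5,0.4,0.5,0,0,0,-1]]]' >/dev/null; python3 st.py
```

```text
t11.60 ball [ 480.6 -229.5   53.8] leg1 -86.6 -0.6 leg2 -75.3 42.9 F [-5.4 -1.1  4.6] T [-0.282  1.128  0.065] tilt 43.6 yaw 22.2 grip 110
FORCE [-5.6 -1.4  5.6] floor0 ball z 55.3
```

```bash
python3 -m handwheel '[[[3.2,0.5,0.7,0,0,0,-1],[3.2,0.5,0.7,0,0,0,-1]]]' >/dev/null; python3 st.py
```

```text
t11.85 ball [ 487.  -228.5   55.2] leg1 -80.2 -0.3 leg2 -69.6 39.8 F [-4.7 -0.9  4.5] T [-0.264  1.001  0.023] tilt 43.6 yaw 22.2 grip 110
FORCE [-4.8 -1.3  5.5] floor0 ball z 56.7
```

```bash
python3 -m handwheel '[[[3.4,0.4,0.85,0,0,0,-1],[3.4,0.4,0.85,0,0,0,-1]]]' >/dev/null; python3 st.py
```

```text
t12.10 ball [ 494.  -227.4   56.9] leg1 -73.1 -0.1 leg2 -63.3 36.5 F [-3.8 -0.7  2.4] T [-0.21   0.92   0.015] tilt 43.6 yaw 22.2 grip 110
FORCE [-3.8 -0.8  3.5] floor0 ball z 57.7
```

```bash
python3 -m handwheel '[[[3.4,0.4,-0.1,0,0,0,-1],[3.4,0.4,0.1,0,0,0,-1]]]' >/dev/null; python3 st.py
```

```text
t12.35 ball [ 501.  -226.5   57. ] leg1 -66.1 -0.0 leg2 -57.2 33.1 F [-4.3 -1.1  4.4] T [-0.237  1.142  0.015] tilt 43.6 yaw 22.2 grip 110
FORCE [-5.4 -1.2  5.1] floor0 ball z 58.4
```

```bash
python3 -m handwheel '[[[3.4,0.4,0.25,0,0,0,-1],[3.4,0.4,0.15,0,0,0,-1]]]' >/dev/null; python3 st.py
```

```text
t12.60 ball [ 507.8 -225.8   57.5] leg1 -59.3 -0.1 leg2 -51.4 29.6 F [-6.2 -0.7  6. ] T [-0.328  1.255  0.094] tilt 43.6 yaw 22.2 grip 110
FORCE [-6.7 -1.7  6.8] floor0 ball z 59.4
```

```bash
python3 -m handwheel '[[[3.3,0.4,0.75,0,0,0,-1],[3.3,0.4,0.55,0,0,0,-1]]]' >/dev/null; python3 st.py
```

```text
t12.85 ball [ 514.3 -224.9   58.8] leg1 -52.6 -0.0 leg2 -45.6 26.3 F [-5.2 -0.8  4.4] T [-0.235  1.155  0.063] tilt 43.6 yaw 22.2 grip 110
FORCE [-5.6 -1.1  5.3] floor0 ball z 60.2
```

```bash
python3 -m handwheel '[[[3.4,0.4,0.4,0,0,0,-1],[3.4,0.4,0.35,0,0,0,-1]]]' >/dev/null; python3 st.py
```

```text
t13.10 ball [ 521.4 -224.    59.6] leg1 -45.5 0.0 leg2 -39.4 22.8 F [-2.3 -1.2  3. ] T [-0.155  0.553  0.016] tilt 43.7 yaw 22.2 grip 110
FORCE [-2.1 -0.6  4.3] floor0 ball z 60.7
```

```bash
python3 -m handwheel '[[[3.4,0.4,-0.25,0,0,0,-1],[3.4,0.4,-0.35,0,0,0,-1]]]' >/dev/null; python3 st.py
```

```text
t13.35 ball [ 528.1 -223.2   58.8] leg1 -38.8 0.1 leg2 -33.5 19.5 F [-1.3 -0.8  2.9] T [-0.156  0.548 -0.039] tilt 43.6 yaw 22.2 grip 110
FORCE [-1.8 -0.6  3.9] floor0 ball z 59.7
```

```bash
python3 -m handwheel '[[[3.4,0.4,-0.8,0,0,0,-1],[3.4,0.4,-0.65,0,0,0,-1]]]' >/dev/null; python3 st.py
```

```text
t13.60 ball [ 534.9 -222.5   57.4] leg1 -32.0 0.0 leg2 -27.7 16.0 F [-2.6 -0.2  3.4] T [-0.166  0.612  0.053] tilt 43.6 yaw 22.2 grip 110
FORCE [-2.5 -0.6  4.5] floor0 ball z 58.5
```

```bash
python3 -m handwheel '[[[3.4,0.4,-0.65,0,0,0,-1],[3.4,0.4,-0.6,0,0,0,-1]]]' >/dev/null; python3 st.py
```

```text
t13.85 ball [ 541.7 -221.7   56.2] leg1 -25.1 -0.0 leg2 -21.8 12.5 F [-2.8 -0.4  4.2] T [-0.197  0.633  0.008] tilt 43.6 yaw 22.2 grip 110
FORCE [-2.8 -0.9  5.3] floor0 ball z 57.6
```

```bash
python3 -m handwheel '[[[3.4,0.4,-0.45,0,0,0,-1],[3.4,0.4,-0.35,0,0,0,-1]]]' >/dev/null; python3 st.py
```

```text
t14.10 ball [ 548.4 -220.9   55.3] leg1 -18.3 -0.0 leg2 -15.8 9.1 F [-1.5 -0.2  4.7] T [-0.173  0.597 -0.002] tilt 43.6 yaw 22.2 grip 110
FORCE [-2.6 -0.8  5.4] floor0 ball z 56.8
```

```bash
python3 -m handwheel '[[[3.4,0.4,-0.35,0,0,0,-1],[3.4,0.4,-0.3,0,0,0,-1]]]' >/dev/null; python3 st.py
```

```text
t14.35 ball [ 555.2 -220.    54.6] leg1 -11.5 0.0 leg2 -9.9 5.8 F [-2.5 -0.6  3.2] T [-0.158  0.648  0.042] tilt 43.6 yaw 22.2 grip 110
FORCE [-2.6 -0.5  4.3] floor0 ball z 55.7
```

```bash
python3 -m handwheel '[[[3.4,0.4,-0.55,0,0,0,-1],[3.4,0.5,-0.4,0,0,0,-1]]]' >/dev/null; python3 st.py
```

```text
t14.60 ball [ 562.  -219.2   53.7] leg1 -4.6 0.1 leg2 -3.9 2.4 F [-0.9 -0.7  3.2] T [-0.22   0.568 -0.033] tilt 43.6 yaw 22.2 grip 110
FORCE [-2.  -0.9  4. ] floor0 ball z 54.7
```

```bash
python3 -m handwheel '[[[3.3,0.8,-0.4,0,0,0,-1],[3.0,1.6,-0.25,0,0,0,-1]]]' >/dev/null; python3 st.py
```

```text
t14.85 ball [ 568.3 -216.9   53. ] leg1 1.9 1.6 leg2 2.5 0.5 F [-2.3 -2.   2.5] T [-0.359  0.69  -0.018] tilt 43.6 yaw 22.2 grip 110
FORCE [-2.6 -1.6  3.6] floor0 ball z 53.9
```

```bash
python3 -m handwheel '[[[2.8,1.9,-0.4,0,0,0,-1],[2.8,1.9,-0.15,0,0,0,-1]]]' >/dev/null; python3 st.py
```

```text
t15.10 ball [ 573.9 -213.1   52.6] leg1 7.9 4.7 leg2 9.1 0.1 F [-3.7 -1.8  4.2] T [-0.502  0.85  -0.036] tilt 43.6 yaw 22.2 grip 110
FORCE [-3.9 -2.5  5.1] floor0 ball z 54.0
```

```bash
python3 -m handwheel '[[[2.7,2.0,0.25,0,0,0,-1],[2.7,2.0,0.45,0,0,0,-1]]]' >/dev/null; python3 st.py
```

```text
t15.35 ball [ 579.3 -209.    53.4] leg1 13.8 8.2 leg2 16.0 0.2 F [-3.8 -1.9  4.2] T [-0.469  0.868 -0.04 ] tilt 43.6 yaw 22.2 grip 110
FORCE [-4.  -2.3  5.1] floor0 ball z 54.8
```

```bash
python3 -m handwheel '[[[2.7,2.0,0.5,0,0,0,-1],[2.7,2.0,0.55,0,0,0,-1]]]' >/dev/null; python3 st.py
```

```text
t15.60 ball [ 584.7 -204.8   54.3] leg1 19.6 11.7 leg2 22.8 0.3 F [-3.3 -2.5  3.4] T [-0.456  0.832 -0.015] tilt 43.6 yaw 22.2 grip 110
FORCE [-3.6 -2.2  4.5] floor0 ball z 55.5
```

```bash
python3 -m handwheel '[[[2.7,2.0,0.3,0,0,0,-1],[2.7,2.0,0.3,0,0,0,-1]]]' >/dev/null; python3 st.py
```

```text
t15.85 ball [ 590.1 -200.8   54.9] leg1 25.4 15.0 leg2 29.5 0.2 F [-4.2 -2.3  4.1] T [-0.424  0.849 -0.06 ] tilt 43.6 yaw 22.2 grip 110
FORCE [-4.  -2.2  5.3] floor0 ball z 56.3
```

```bash
python3 -m handwheel '[[[2.7,2.0,0.4,0,0,0,-1],[2.7,2.0,0.4,0,0,0,-1]]]' >/dev/null; python3 st.py
```

```text
t16.10 ball [ 595.5 -196.8   55.7] leg1 31.3 18.3 leg2 36.2 0.2 F [-2.9 -1.6  3.3] T [-0.478  0.766 -0.012] tilt 43.6 yaw 22.2 grip 110
FORCE [-3.2 -2.2  4.3] floor0 ball z 56.8
```

```bash
python3 -m handwheel '[[[2.7,2.0,0.1,0,0,0,-1],[2.7,2.0,0.25,0,0,0,-1]]]' >/dev/null; python3 st.py
```

```text
t16.35 ball [ 600.9 -192.9   56.1] leg1 37.1 21.6 leg2 42.9 0.1 F [-2.7 -1.7  4. ] T [-0.474  0.791 -0.009] tilt 43.6 yaw 22.2 grip 110
FORCE [-3.5 -2.2  4.8] floor0 ball z 57.3
```

```bash
python3 -m handwheel '[[[2.7,2.0,0.25,0,0,0,-1],[2.7,2.0,0.2,0,0,0,-1]]]' >/dev/null; python3 st.py
```

```text
t16.60 ball [ 606.3 -188.9   56.6] leg1 42.9 24.9 leg2 49.6 0.1 F [-3.6 -2.1  3.8] T [-0.536  0.881 -0.007] tilt 43.6 yaw 22.2 grip 110
FORCE [-4.  -2.6  4.7] floor0 ball z 57.8
```

```bash
python3 -m handwheel '[[[2.7,2.0,0.45,0,0,0,-1],[2.7,2.0,0.5,0,0,0,-1]]]' >/dev/null; python3 st.py
```

```text
t16.85 ball [ 611.7 -184.9   57.5] leg1 48.8 28.3 leg2 56.4 0.1 F [-3.3 -2.6  4.2] T [-0.426  0.823 -0.052] tilt 43.6 yaw 22.2 grip 110
FORCE [-3.8 -2.2  5.2] floor0 ball z 58.9
```

```bash
python3 -m handwheel '[[[2.7,2.0,0.45,0,0,0,-1],[2.7,2.0,0.35,0,0,0,-1]]]' >/dev/null; python3 st.py
```

```text
t17.10 ball [ 617.1 -180.8   58.3] leg1 54.6 31.7 leg2 63.1 0.1 F [-3.3 -1.3  2.8] T [-0.428  0.907 -0.015] tilt 43.6 yaw 22.2 grip 110
FORCE [-3.8 -1.9  3.7] floor0 ball z 59.1
```

```bash
python3 -m handwheel '[[[2.5,1.8,-0.2,0,0,0,-1],[2.3,1.7,-0.05,0,0,0,-1]]]' >/dev/null; python3 st.py
```

```text
t17.35 ball [ 621.9 -177.5   58.1] leg1 59.8 34.4 leg2 69.0 -0.1 F [-4.8 -3.3  4.6] T [-0.558  0.863 -0.031] tilt 43.6 yaw 22.2 grip 110
FORCE [-4.3 -2.9  5.9] floor0 ball z 59.7
```

Stroke complete at leg 2 = 69 mm (the ball centre can reach 70). Force stayed about 3.5–6.8 N throughout. Now lift out and head back.

```bash
python3 -m handwheel '[[[0.5,0.4,0.2,0,0,0,-1],[0,0,8,0,0,0,-1],[0,0,20,0,0,0,-1],[0,0,35,0,0,0,-1],[0,0,40,0,0,0,-1],[0,0,30,0,0,0,-1],[0,0,0,0,0,0,-1]]]' >/dev/null; python3 st.py; python3 -m handwheel '[[[-10,40,0,-3,7.5,0.6,-1],[-20,45,0,-3,7.5,0.6,-1],[-20,45,0,-3,7.5,0.6,-1],[-20,45,0,-3,7.5,0.6,-1],[-20,45,0,-3,7.5,0.6,-1],[-20,40,0,-2,5,0.6,-1],[-10,20,0,0,0,0,-1],[0,0,0,0,0,0,-1]]]'; python3 - <<'E'
from h import *
np.set_printoptions(precision=4,suppress=True)
st();s=sense();M=q(s)
tgt=R.from_quat([.974,.226,0,0])
print(s["eef_pos"],"turn deg world",np.degrees((tgt*M.inv()).as_rotvec()),M.as_matrix()[:,2],s["joints"])
save(cam("top"),"top6");save(cam("scene"),"scene6");save(cam("wrist"),"w6")
E
```

```text
t18.23 ball [ 622.8 -177.   193.3] leg1 60.8 34.8 leg2 70.0 -0.3 F [-0.8 -0.1 -2.2] T [-0.239  0.446 -0.004] tilt 43.8 yaw 22.3 grip 109
FORCE [ 0.1 -0.3 -0.8] floor0 ball z 193.3
time_s: 19.23
eef_pos: [560.9, 128.1, 240.4]
ee_rot: [-0.013, 0.975, 0.22, -0.022]
force: [0.5, -0.8, -2.1]
grip_width: 0.213
grip_force: 109.0
t19.23 ball [488.2  93.1 251.4] leg1 -41.0 318.9 leg2 124.0 296.6 F [ 0.5 -0.8 -2.1] T [-0.04  -0.053  0.013] tilt -2.1 yaw 25.5 grip 109
[560.8961 128.0651 240.3828] turn deg world [-0.8882 -2.8035  0.6872] [-0.0488  0.0158 -0.9987] [0.0137 0.4489 1.3014 0.0166 1.4399 1.1379]
```

```bash
python3 -m handwheel '[[[-12,10,-25,-0.9,-2.8,0.7,-1],[-12,10,-40,0,0,0,-1],[-12,10,-40,0,0,0,-1],[-11.2,8.5,-35,0,0,0,-1],[0,0,0,0,0,0,-1],[0,0,0,0,0,0,-1]]]'; python3 - <<'E'
from h import *
np.set_printoptions(precision=3,suppress=True)
s=sense();M=q(s);tgt=R.from_quat([.974,.226,0,0])
print(s["eef_pos"],"turn",np.degrees((tgt*M.inv()).as_rotvec()))
b=st();o=[]
for n in ("scene","top"):
    c=cam(n);save(c,n+"7");p=proj(c,b)[0];x,y=(p-50).astype(int);print(n,p,x,y)
    o.append(cv2.resize(c["image"][y:y+100,x:x+100],None,fx=4,fy=4,interpolation=cv2.INTER_CUBIC))
cv2.imwrite("pics/back7.png",np.hstack(o)[:,:,::-1])
E
```

```text
time_s: 20.12
eef_pos: [515.9, 164.9, 102.9]
ee_rot: [0.001, 0.974, 0.225, 0.002]
force: [0.0, -0.0, -0.6]
grip_width: 0.213
grip_force: 109.1
[515.875 164.876 102.885] turn [0.041 0.211 0.161]
t20.12 ball [443.  129.4 110.6] leg1 -81.6 360.3 leg2 109.6 352.8 F [ 0.  -0.  -0.6] T [-0.014 -0.006  0.027] tilt 0.2 yaw 26.0 grip 109
scene [279.097 170.381] 229 120
top [296.203 294.227] 246 244
```

View pics/back7.png

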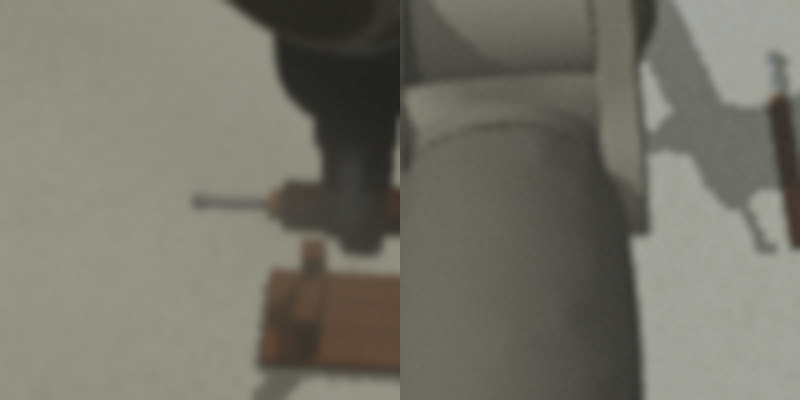

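Scene crop: the ball is at (200,200), i.e. pixel (279,170), exactly where predicted, so nothing slipped in the grip. Lowering into the notches.

```bash
python3 -m handwheel '[[[-2.2,1.7,-15,0,0.2,0.2,-1],[0,0,-20,0,0,0,-1],[0,0,-15,0,0,0,-1],[0,0,-10,0,0,0,-1],[0,0,-5,0,0,0,-1],[0,0,-3,0,0,0,-1],[0,0,-1.5,0,0,0,-1],[0,0,0,0,0,0,-1]]]'; python3 st.py
```

```text
time_s: 21.22
eef_pos: [512.4, 167.4, 32.1]
ee_rot: [0.0, 0.974, 0.227, -0.001]
force: [1.0, -0.1, -1.0]
grip_width: 0.21
grip_force: 109.1
t21.23 ball [439.7 131.6  40.3] leg1 -84.6 362.8 leg2 108.3 356.5 F [ 1.  -0.1 -1. ] T [ 0.005  0.004 -0.045] tilt -0.1 yaw 26.2 grip 109
FORCE [ 2.   0.9 -0.5] floor0 ball z 40.3
```

```bash
python3 -m handwheel '[[[1.2,-0.8,0,0,0,0,-1],[0,0,-0.5,0,0,0,-1],[0,0,0,0,0,0,-1]]]'; python3 st.py
```

```text
time_s: 21.6
eef_pos: [513.7, 166.5, 31.8]
ee_rot: [0.0, 0.974, 0.227, -0.001]
force: [-2.1, -2.3, 5.8]
grip_width: 0.212
grip_force: 109.9
t21.60 ball [441.1 130.7  40. ] leg1 -83.4 361.8 leg2 108.8 355.0 F [-2.1 -2.3  5.8] T [-0.118  0.188  0.04 ] tilt -0.1 yaw 26.2 grip 110
FORCE [2.8 0.9 4.2] floor0 ball z 41.1
```

Seated at the grasp height with light contact. Open slowly, then rise.

```bash
python3 -m handwheel '[[[0,0,0,0,0,0,-0.5],[0,0,0,0,0,0,-0.4],[0,0,0,0,0,0,-0.2],[0,0,0,0,0,0,0.2],[0,0,0,0,0,0,0.6],[0,0,0,0,0,0,1],[0,0,0,0,0,0,1],[0,0,0,0,0,0,1]]]'; python3 -m handwheel '[[[0,0,10,0,0,0,1],[0,0,30,0,0,0,1],[0,0,40,0,0,0,1],[0,0,45,0,0,0,1],[0,0,45,0,0,0,1],[-40,0,40,0,0,0,1],[-50,0,0,0,0,0,1],[0,0,0,0,0,0,1]]]'; python3 - <<'E'
from h import *
c=cam("wrist");save(c,"w8");a=c["image"]
p=proj(c,[534,174,40])[0];print(p)
x,y=np.clip((p-[100,75]).astype(int),0,[440,330])
o=np.hstack([cv2.resize(a[y:y+150,x:x+200],(400,300),interpolation=3),cv2.resize(a,(400,300))])
sc=cam("scene")["image"];o=np.vstack([o,np.hstack([cv2.resize(sc[150:240,260:380],(400,300),interpolation=3),cv2.resize(cam("top")["image"],(400,300))])])
cv2.imwrite("pics/final.png",o[:,:,::-1])
E
```

```text
time_s: 22.6
eef_pos: [513.4, 166.6, 31.3]
ee_rot: [0.0, 0.974, 0.227, -0.001]
force: [-1.0, -0.4, -0.1]
grip_width: 0.999
grip_force: 0.0
time_s: 23.6
eef_pos: [421.0, 166.8, 242.4]
ee_rot: [0.0, 0.974, 0.227, -0.001]
force: [0.9, 0.1, 0.4]
grip_width: 0.998
grip_force: 0.0
[377.27993259  87.15787588]
```

View pics/final.png

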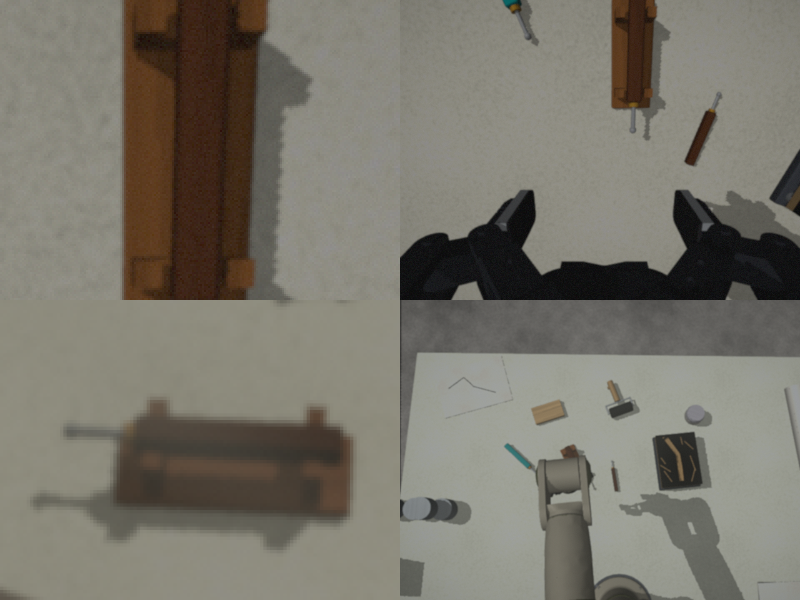

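The last picture shows the burnisher level in both notches, ball at (632,132) in the wrist panel, with the can, brayer and offcut unmoved. Handing in.

```bash
python3 -c "
from rig import *
print(finish_job())"
```

```text
the job is handed in; nothing more can be done
None
```

I burnished the channel in one unbroken stroke at 2–3 cm/s, with readings of about 3.5–6.8 N downward. The burnisher is back in both notches, released, the ink can, brayer and offcut look unmoved, and I handed in at about 24 s.

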